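Pack up the hanging foot of a stage plate with slotted packers and hold it down

ROBOT

A 6-joint arm with a two-finger parallel gripper is mounted at the origin on a cart in front of the work surface, level with it; the furniture and walls round the work are solid. World frame = base frame: x ahead of the robot, y to its left, z up, the work surface at z = 0. Lengths are in mm, angles in degrees, forces in N, time in s.
With the tool pointing down it reaches from about 325 to 925 mm from the base axis. Payload 3.1 kg.
Tool frame: the origin (TCP) lies at the very end of the fingers, on their centre line; the grasp point (between the pads) lies grasp_offset behind it (grasp_offset is the distance from the TCP to the grasp point, in mm); z points along the fingers, y is the line along which they close (so a half turn about z gives the same grasp; the last joint's range is limited). The gripper opens to 85 mm and grips with 20 to 120 N. Pads are 22 mm wide; open, the fingers measure 114 mm over their backs; the gripper's body (76 mm by 85 mm) begins 54 mm behind the grasp point. The pads swing forward as they close: fully open they stand 13 mm farther back than shut.
Start: joints at [-78.965, 12.427, 92.441, -0, 75.132, -6.429], TCP at [187.585, -596.197, 196.4] pointing down, gripper open.
Joint ranges: [-157.48, 157.48], [-44.54, 120.13], [17.64, 146.25], [-64.5, 244.5], [7.68, 150.69], [-147.95, 147.95]. Speed limits (degrees/s): [159.86, 159.86, 180, 180, 180, 180].

INTERFACE

Orientations are given as [roll, pitch, yaw] about the fixed x, y, z axes, in that order (R = Rz(yaw) Ry(pitch) Rx(roll)).
In Python, from station import * gives the robot as it stands. Calls block until the motion is done:
- goto(position, orientation): joint-space move of the TCP to a pose.
- move_l(position, attitude=None, speed=150): straight line of the TCP; attitude=None keeps the orientation; speed is the mean speed in mm/s.
- move_j(angles): joint-space move.
- grip(opening, squeeze=None): finger opening in mm; squeeze is the grip in N (None keeps the last); returns when the fingers have stopped.
- wait(seconds).
- solve_ik(position, orientation): joint angles nearest the present ones, or None.
- get_obs(): the state.
- get_image(name): name is "scene" or "top" or "wrist"; returns the picture (400x640x3 uint8, red, green, blue); there is no depth.
- get_calibration(name): a dict with "fx", "fy", "cx", "cy" (pixels), "R" (3x3) and "t" (3): a world point X has camera coordinates R X + t; the wrist camera has in their place "mount" (4x4, takes a point from camera to tool coordinates, whose origin is the TCP and whose axes are the flange's). Camera axes: x right, y down, z forward; pixel columns grow to the right and rows downward; lengths in mm; the calibration is good to about 2 mm. The wrist camera is an equidistant fisheye: a pixel r from the principal point sees the ray r / f radians off the axis. A picture is of the moment at which its call begins: read the wrist's pose just before it. get_calibration takes no time and is no camera call.
A pose or a line that the arm cannot do raises Unreachable and nothing moves.
- sign_off(): hands the job in; it is judged then, once.
Trained networks look in the newest picture that a camera, given by its name, has taken for a name from the list of things; names that differ only in an ending like _2 or _b are one class to them, and where a whole thing is asked for, a point or a joint stands for the part that bears it (a point fixed in the world has none). Each returns a list of dicts, best first, with "score" (0 to 1); they miss things now and then, are a little off and sometimes report something else, mostly with a low value. They report only what shows in the picture. A call takes as long as a camera call. They do not tell look-alikes from the thing itself.
- spot_in(name, camera): "extent" ([centre column, centre row, width, height] in pixels, round what is visible of it).
- regions_of(name, camera): "region" (400x640 bool, what is visible of it) and "extent" ([centre column, centre row, width, height] in pixels, round what is visible of it).
The state is a dict: "t": time; "joint_pos": joint angles; "qvel": joint speeds; "effort": joint torques, N m; "tcp_pos": TCP position; "ee_rot": TCP orientation; "wrist_force": force on the tool from outside, world axes, zero at the start; "moment": the same for the moment, N m; "grip_width": finger opening in mm; "grip_force": force on a finger pad.
Only numpy, scipy, OpenCV 4.12 (cv2) and the standard library are available. Lean on these libraries where they do the work, as an engineer would, in place of code of your own. Each camera call takes 0.05 s, during which the arm holds its last target. There are 200 camera calls.

TASK

The front foot of the rocking stage plate hangs above its seat block. Press the foot down with the fingers until it lands on the bare block, to feel how big the gap is, and let it come up again; then slide slotted packing plates under it, each fully home against the dowel, until the gap is packed and not even the thin plate would still go in. Leave the plates you do not need aside and the loose lens and hex key alone, and finish by pressing the foot firmly down onto the stack and holding it there: do not let go at the end, so that the clamp screw can be fitted.

Things in the scene. Friction and masses are not known exactly. Their poses are not given: they have to be found in the camera images.
- mount_base: Fixed seat block and, 100 mm behind it, two post holders (29 mm high, y = +-52 mm). Origin on the table under the dowel axis; own x points from the dowel to the plate's pivot, away from the robot. Block: top 28 mm above the table, 36 mm wide, x = -36 to +26 mm; flange 78 mm wide, screw heads to 14 mm. Plates go in along own x, open end first.
- dowel (a point): Point on the axis of the fixed upright dowel (8 mm diameter, 21 mm tall) at the level of the seat block's top.
- rocker (a joint): Tilt (rad) of the rocking plate (body rocker, 10 mm aluminium, carrying a translation stage and angle bracket) about a level pivot 100 mm behind the dowel. 0: at rest, level, foot up; its weight brings it back there. Grows as the foot is pushed down: 3 to 6 N on foot_top starts it, then it sinks freely until the foot lands on the block or packing.
- foot_top (a point): Place to press: top face of the front foot, 22 mm behind the dowel axis, 78 mm from the pivot. The foot is 46 mm wide there and clear for 30 mm lengthwise; a 15 mm high part of the stage begins 29 mm further back.
- foot_under (a point): Middle of the lower front edge of the foot, 14 mm in front of the dowel axis, 114 mm from the pivot; it touches down first. At rest the underside is level, above the block by the gap: 12 to 23 mm (= 0.114 m x the tilt felt when it lands on the bare block). Foot 10 mm thick, with a 12 mm slot open to the front that straddles the dowel.
- packer_a: Thick plate: loose flat bare-metal plate 80 x 40 x 10 mm. Origin on its underside, on the centre line, 20 mm from the open end, 60 mm from the round tail; own x points to the open end, z up. Slot 12 mm wide (flared to 18 mm over its first 6 mm) from the open end to 4 mm behind the origin: fully home, the origin lies on the dowel axis. Grip across the 40 mm width 34 mm behind the origin.
- packer_b: Thick plate: loose flat bare-metal plate 80 x 40 x 10 mm. Origin on its underside, on the centre line, 20 mm from the open end, 60 mm from the round tail; own x points to the open end, z up. Slot 12 mm wide (flared to 18 mm over its first 6 mm) from the open end to 4 mm behind the origin: fully home, the origin lies on the dowel axis. Grip across the 40 mm width 34 mm behind the origin.
- packer_c: The thin plate: loose flat bare-metal plate 80 x 40 x 5 mm. Origin on its underside, on the centre line, 20 mm from the open end, 60 mm from the round tail; own x points to the open end, z up. Slot 12 mm wide (flared to 18 mm over its first 6 mm) from the open end to 4 mm behind the origin: fully home, the origin lies on the dowel axis. Grip across the 40 mm width 34 mm behind the origin.
- lens: Bystander: small black ring-shaped lens cell, 31 mm across, 11 mm high. Leave it alone.
- key: Bystander: black L-shaped hex key, 31 x 76 x 5 mm, lying flat. Leave it alone.
Not all that is in view belongs to the job. What is shaped like the packer_a but yellow is not meant.

How it is judged (in metres and radians):
On the way:
1. the foot is pressed down onto the bare seat block, with no packing under it (contact force between rocker and mount_base above 1 N and contact force between the fingers and rocker above 2 N and horizontal distance between each of packer_a, packer_b, packer_c and dowel above 0.06 m), for 0.1 s.
At the end, for the whole second after the job is handed in: Fingers press on the foot (4 to 60 N) and it bears on the packing (over 2.5 N), tilted less than 0.0535 rad (6 mm at its front edge: no room for the thin plate). Every packing plate is fully home (origin within 6 mm of the dowel axis) or aside (over 60 mm away) (((contact force between rocker and packer_a above 2.5 N and horizontal distance between packer_a and dowel below 0.006 m) or (contact force between rocker and packer_b above 2.5 N and horizontal distance between packer_b and dowel below 0.006 m) or (contact force between rocker and packer_c above 2.5 N and horizontal distance between packer_c and dowel below 0.006 m)) and (horizontal distance between packer_a and dowel below 0.006 m or horizontal distance between packer_a and dowel above 0.06 m) and (horizontal distance between packer_b and dowel below 0.006 m or horizontal distance between packer_b and dowel above 0.06 m) and (horizontal distance between packer_c and dowel below 0.006 m or horizontal distance between packer_c and dowel above 0.06 m) and value of joint rocker below 0.0535 rad and velocity of joint rocker below 0.05 rad/s and contact force between the fingers and rocker between 4 and 60 N); the arm keeps its last pose, push and grip.
It fails at once if the lens cell or the hex key is displaced by more than 30 mm (distance of any of lens, key from where it was at the start of the episode above 0.03 m).
It also fails if it takes over 67 s, if anything falls off the work surface, if the arm or the gripper's body presses on something with over 40 N, if the wrist force passes 120 N, or if a joint passes its speed limit or range.

## Working session

There is one attempt and no reset: what is moved stays moved. The work goes in short steps, each a Python script; the robot and the scene stay as the last script left them, time stands still between calls to the robot, and variables do not carry over. Pictures are saved under pics/ and viewed, at most 10 in all, crops included, and the job is handed in when it is done.

```bash
ls; mkdir -p pics
python3 - <<'E'
from station import *
import cv2,numpy as np
o=get_obs();print(o)
for c in("scene","top"):
    im=get_image(c);cv2.imwrite(f"pics/{c}0.png",im[:,:,::-1])
    k=get_calibration(c);print(c,k)
    for n in("mount_base","rocker","packer_a","packer_c","lens","key"):
        for d in regions_of(n,c):
            r=d["region"].astype(np.uint8);m=im[d["region"]].mean(0).round()
            print(n,round(d["score"],2),np.round(d["extent"]),r.sum(),m)
E
```

```text
pics
{'t': 0.0, 'joint_pos': array([-7.89644119e+01,  1.24749744e+01,  9.25313128e+01,  1.86667127e-04,
        7.51327027e+01, -6.42873709e+00]), 'qvel': array([-0.04602282, -0.01636587,  0.02195422,  0.10638828, -0.02883061,
        0.04516719]), 'effort': array([ 1.29602897e-03, -3.96836543e+01, -3.03853548e+01, -1.49355324e-04,
        9.68030101e-03, -1.49321767e-05]), 'tcp_pos': array([ 187.41257018, -595.27085023,  195.06186313]), 'ee_rot': array([-1.79861904e+02, -1.57414909e-02,  1.74642581e+01]), 'wrist_force': array([ 0.89346923, -0.52686149, -0.00720949]), 'moment': array([ 0.01697369, -0.0069541 ,  0.00016266]), 'grip_force': 0.0, 'grip_width': 85.38210445565495}
scene {'fx': 507.30835195306025, 'fy': 507.30835195306025, 'cx': 317.81207790154036, 'cy': 198.09077512057803, 'R': array([[-0.84217412, -0.53910886, -0.01021707],
       [-0.265601  ,  0.43125236, -0.86225142],
       [ 0.46925352, -0.72345216, -0.50637743]]), 't': array([ 617.2015382 ,   52.3826961 , 1203.10137871])}
mount_base 0.65 [332. 182.  70.  24.] 654 [140. 139. 130.]
rocker 0.86 [314. 138.  87.  61.] 2
[... 1138 characters left out ...]
.  48. 104.] 2837 [112. 113. 112.]
packer_a 0.92 [443. 200.  18.  32.] 456 [159. 163.  20.]
packer_a 0.88 [311. 206.  27.  30.] 462 [158. 156. 150.]
packer_a 0.73 [310. 256.  18.  36.] 419 [162. 160. 154.]
packer_a 0.71 [195. 247.  30.  32.] 487 [158. 162.  18.]
packer_a 0.69 [363. 256.  24.  33.] 464 [160. 156. 149.]
packer_c 0.92 [443. 200.  18.  32.] 456 [159. 163.  20.]
packer_c 0.88 [311. 206.  27.  30.] 462 [158. 156. 150.]
packer_c 0.73 [310. 256.  18.  36.] 419 [162. 160. 154.]
packer_c 0.71 [195. 247.  30.  32.] 487 [158. 162.  18.]
packer_c 0.69 [363. 256.  24.  33.] 464 [160. 156. 149.]
lens 0.67 [332. 164.   9.  13.] 85 [86. 87. 89.]
key 0.4 [272. 221.   7.  28.] 71 [64. 60. 57.]
```

Run:
```python
import cv2
a=cv2.imread("pics/top0.png")[90:300,170:470];cv2.imwrite("pics/top0c.png",cv2.resize(a,(800,560),interpolation=cv2.INTER_CUBIC))
a=cv2.imread("pics/scene0.png")[90:340,240:440];cv2.imwrite("pics/scene0c.png",cv2.resize(a,(480,600),interpolation=cv2.INTER_CUBIC))
```

```text
(no output)
```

View pics/top0c.png

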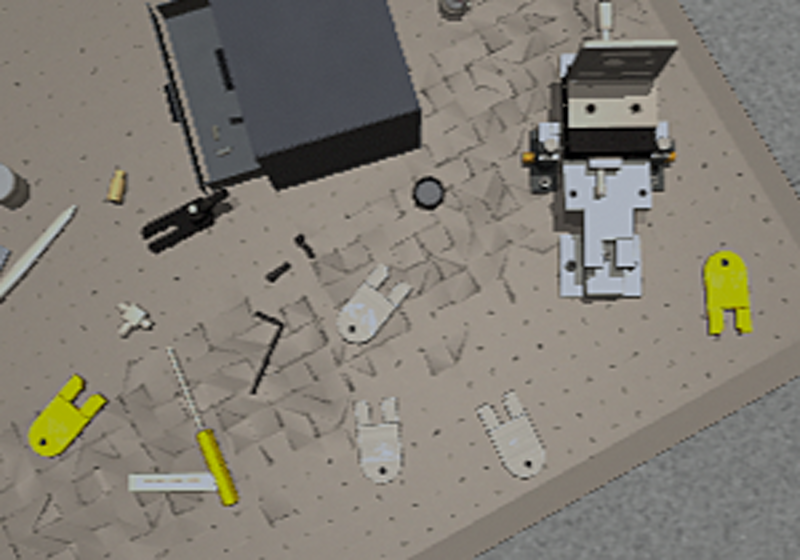

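View pics/scene0c.png

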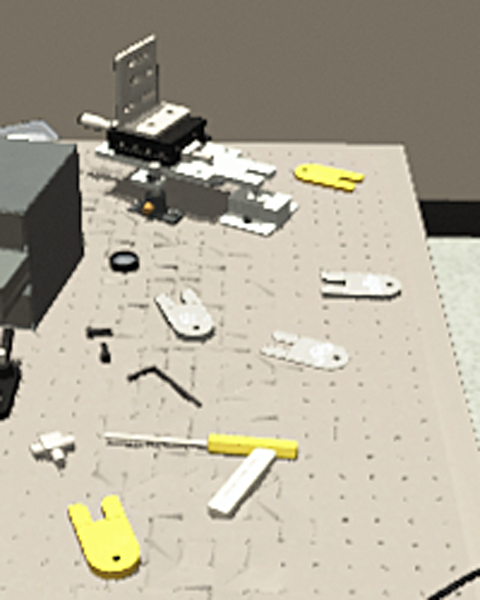

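Top view candidates for packers: bare-metal (311,206), (310,256) and (363,256). The yellow (443,200) and (195,247) are decoys, and the ruler by the screwdriver is not a plate. The mount's seat block is at about (400,190), with the lens at (331,162) and the key at (271,221). Next I'll get rough poses and close wrist views.

```bash
cat > h.py <<'E'
from station import *
import cv2,numpy as np
from scipy.spatial.transform import Rotation as Ro
def ray(c,px,pose=None):
    k=get_calibration(c);px=np.atleast_2d(px).astype(float)
    a=(px-[k["cx"],k["cy"]])/[k["fx"],k["fy"]]
    if c!="wrist":
        d=np.c_[a,np.ones(len(a))]; return -k["R"].T@k["t"],d@k["R"]
    r=np.linalg.norm(a,axis=1,keepdims=True);d=np.c_[a*np.sinc(r/np.pi),np.cos(r)]
    R=Ro.from_euler("xyz",pose[1],degrees=True).as_matrix();M=k["mount"]
    return pose[0]+R@M[:3,3],d@(R@M[:3,:3]).T
def hit(c,px,z,pose=None):
    o,d=ray(c,px,pose);return o+d*((z-o[2])/d[:,2:])
def proj(c,X,pose=None):
    k=get_calibration(c);X=np.atleast_2d(X)
    if c!="wrist":
        q=X@k["R"].T+k["t"];a=q[:,:2]/q[:,2:]
    else:
        R=Ro.from_euler("xyz",pose[1],degrees=True).as_matrix();M=k["mount"]
        q=((X-pose[0])@R-M[:3,3])@M[:3,:3]
        rr=np.linalg.norm(q[:,:2],axis=1,keepdims=True);a=q[:,:2]/np.maximum(rr,1e-9)*np.arctan2(rr,q[:,2:])
    return a*[k["fx"],k["fy"]]+[k["cx"],k["cy"]]
def pose():
    o=get_obs();return o["tcp_pos"],o["ee_rot"]
E
cat > look.py <<'E'
from h import *
k=get_calibration("wrist");print({a:np.round(b,3).tolist() for a,b in k.items()})
for n,p in (("P1",(311,206)),("P2",(310,256)),("P3",(363,256)),("lens",(331,162)),("key",(271,221))):
    print(n,hit("top",p,8).round())
# tail holes -> slots of plates, in the crop
c=lambda x,y:(170+x/2.667,90+y/2.667)
for n,t,e in(("P1",c(352,327),c(393,278)),("P2",c(382,470),c(376,400)),("P3",c(528,463),c(499,400))):
    a=hit("top",[t,e],8)[:,:2];d=a[1]-a[0];print(n,a.round().tolist(),np.degrees(np.arctan2(d[1],d[0])).round(1))
a=hit("top",[c(560,295),c(640,295),c(640,235),c(560,235)],8);print("flange front",a.round().tolist())
print("holders",hit("top",[c(530,158),c(670,158)],29).round().tolist())
E
python3 look.py
```

```text
{'fx': 309.707, 'fy': 309.707, 'cx': 315.215, 'cy': 196.746, 'mount': [[0.0, -0.956, -0.294, 73.681], [1.0, 0.0, -0.001, -0.063], [0.001, -0.294, 0.956, -177.982], [0.0, 0.0, 0.0, 1.0]]}
P1 [[514. 331.   8.]]
P2 [[387. 331.   8.]]
P3 [[389. 197.   8.]]
lens [[631. 282.   8.]]
key [[473. 433.   8.]]
P1 [[497.0, 354.0], [545.0, 316.0]] -38.5
P2 [[361.0, 322.0], [427.0, 329.0]] 6.2
P3 [[371.0, 184.0], [429.0, 212.0]] 25.4
flange front [[531.0, 154.0, 8.0], [533.0, 77.0, 8.0], [591.0, 77.0, 8.0], [590.0, 154.0, 8.0]]
holders [[661.0, 186.0, 29.0], [663.0, 52.0, 29.0]]
```

```bash
cat > v1.py <<'E'
from h import *
import pickle
S={}
for n,p in(("m",(500,125,170)),("p",(420,270,170))):
    goto(p,(180,0,0));wait(0.3);q=pose();im=get_image("wrist");S[n]=(q,im)
    cv2.imwrite(f"pics/{n}1.png",cv2.resize(im[:,:,::-1],(800,500),interpolation=cv2.INTER_CUBIC))
    print(n,q,get_obs()["t"])
    S[n+"r"]=regions_of("packer_a","wrist")
    for d in S[n+"r"]:print(round(d["score"],2),np.round(d["extent"]),im[d["region"]].mean(0).round(),hit("wrist",d["extent"][:2],8,q).round())
pickle.dump(S,open("v1.pkl","wb"))
E
python3 v1.py
```

```text
m (array([500.1129606 , 124.70455054, 169.99166859]), array([ 1.79998863e+02,  4.11975224e-04, -3.18969966e-02])) 3.825
0.95 [ 30. 230.  14.  38.] [146. 144.   6.] [[409. 618.   8.]]
0.85 [147. 159.  48.  65.] [148. 146. 138.] [[518. 332.   8.]]
0.8 [166. 256.  38.  54.] [156. 154. 146.] [[385. 326.   8.]]
0.76 [427. 142.  37.  70.] [172. 175.   5.] [[534.  -4.   8.]]
0.62 [257. 252.  54.  64.] [99. 97. 91.] [[397. 198.   8.]]
p (array([420.80453777, 269.01854936, 169.99353072]), array([ 1.79991154e+02, -7.89161874e-03, -1.17354657e-01])) 4.925
0.95 [373. 191.  55.  71.] [146. 143. 135.] [[397. 202.   8.]]
0.87 [ 71. 186.  27.  51.] [159. 159.   3.] [[407. 623.   8.]]
0.81 [528.  88.  26.  57.] [162. 163.   2.] [[534.  -3.   8.]]
0.71 [265. 199.  44.  66.] [138. 135. 127.] [[387. 327.   8.]]
0.63 [255.  82.  66.  75.] [167. 165. 158.] [[521. 334.   8.]]
```

View pics/m1.png

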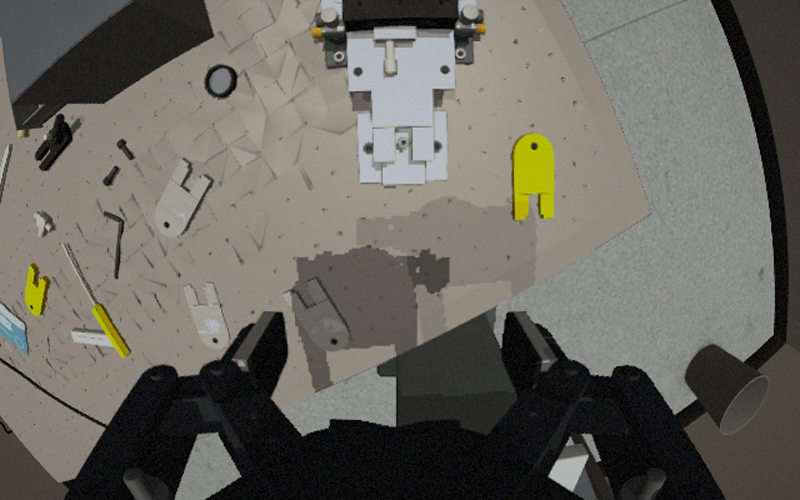

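View pics/p1.png

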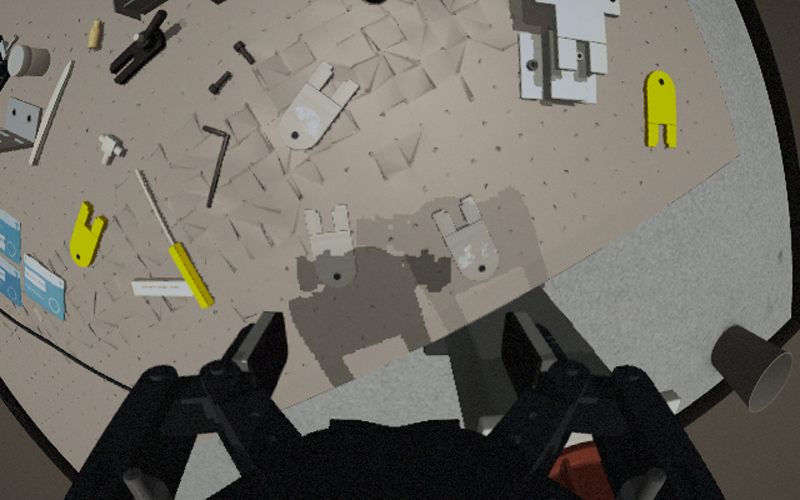

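```bash
cat > fit.py <<'E'
from h import *
import pickle
from scipy.optimize import minimize
S=pickle.load(open("v1.pkl","rb"))
t=np.radians(np.arange(90,271,15))
out=np.vstack([[20,20],[-40,20],np.c_[-40+20*np.cos(t),20*np.sin(t)],[-40,-20],[20,-20],[20,-9],[14,-6],[-4,-6],[-4,6],[14,6],[20,9]])
def mask(c,q,p,h):
    m=np.zeros((400*4,640*4),np.uint8);cs,sn=np.cos(p[2]),np.sin(p[2])
    for z in np.linspace(0,h,4):
        X=np.c_[out@[[cs,sn],[-sn,cs]]+p[:2],np.full(len(out),z)]
        cv2.fillPoly(m,[np.round((proj(c,X,q)*4+1.5)*16).astype(int)],1,shift=4)
    return cv2.resize(m.astype(np.float32),(640,400),interpolation=cv2.INTER_AREA)
V=[("wrist",S["p"][0],S["p"][1],S["pr"]),("wrist",S["m"][0],S["m"][1],S["mr"])]
for c in("top","scene"):
    im=get_image(c);V.append((c,None,im,regions_of("packer_a",c)))
for n,p0 in(("P1",(520,334,-38)),("P2",(394,327,6)),("P3",(403,201,25))):
    p0=np.array([p0[0],p0[1],np.radians(p0[2])]);use=[]
    for c,q,im,r in V:
        e=proj(c,[p0[0],p0[1],5],q)[0]
        for d in r:
            if np.hypot(*(np.array(d["extent"][:2])-e))<16 and im[d["region"]].mean(0)[2]>60: use.append((c,q,d["region"].astype(np.float32)));break
    for h in(5,10):
        def iou(p,u):
            m=mask(u[0],u[1],p,h);return np.minimum(m,u[2]).sum()/np.maximum(m,u[2]).sum()
        f=lambda s,us:-sum(iou(p0+np.array([10,10,.15])*s,u) for u in us)
        r=minimize(f,np.zeros(3),(use,),method="Nelder-Mead",options=dict(initial_simplex=np.vstack([np.zeros(3),np.eye(3)]),xatol=.01,fatol=1e-4))
        p=p0+np.array([10,10,.15])*r.x
        print(n,h,p[:2].round(1),np.degrees(p[2]).round(1),[(u[0],round(float(iou(p,u)),3)) for u in use],round(r.fun,3))
        r=minimize(f,r.x,([u for u in use[:1]],),method="Nelder-Mead",options=dict(initial_simplex=r.x+.3*np.vstack([np.zeros(3),np.eye(3)])))
        p=p0+np.array([10,10,.15])*r.x;print("   wrist p only",p[:2].round(1),np.degrees(p[2]).round(1),round(r.fun,3))
q=S["m"][0]
print("dowel",hit("wrist",(403/1.25,143/1.25),49,q).round(1))
im=S["m"][1][75:160,265:375,::-1];cv2.imwrite("pics/mc.png",cv2.resize(im,None,fx=7,fy=7,interpolation=cv2.INTER_CUBIC))
im=S["p"][1][40:240,220:410,::-1];cv2.imwrite("pics/pc.png",cv2.resize(im,None,fx=3,fy=3,interpolation=cv2.INTER_CUBIC))
E
python3 fit.py
```

```text
P1 5 [532.1 327.5] -38.1 [('wrist', 0.932), ('wrist', 0.899), ('top', 0.888), ('scene', 0.792)] -3.512
   wrist p only [531.2 328.1] -37.4 -0.948Traceback (most recent call last):
  File "fit.py", line 26, in <module>
    r=minimize(f,np.zeros(3),(use,),method="Nelder-Mead",options=dict(initial_simplex=np.vstack([np.zeros(3),np.eye(3)]),xatol=.01,fatol=1e-4))
    res = _minimize_neldermead(fun, x0, args, callback, bounds=bounds,
                               **options)
    fxr = func(xr)
    fx = function(np.copy(x), *(wrapper_args + args))
  File "fit.py", line 25, in <lambda>
    f=lambda s,us:-sum(iou(p0+np.array([10,10,.15])*s,u) for u in us)
                   ~~~^^^^^^^^^^^^^^^^^^^^^^^^^^^^^^^^^^^^^^^^^^^^^^^
  File "fit.py", line 25, in <genexpr>
    f=lambda s,us:-sum(iou(p0+np.array([10,10,.15])*s,u) for u in us)
                       ~~~^^^^^^^^^^^^^^^^^^^^^^^^^^^^^^
  File "fit.py", line 24, in iou
    m=mask(u[0],u[1],p,h);return np.minimum(m,u[2]).sum()/np.maximum(m,u[2]).sum()
  File "fit.py", line 11, in mask
    cv2.fillPoly(m,[np.round((proj(c,X,q)*4+1.5)*16).astype(int)],1,shift=4)
                              ~~~~^^^^^^^
  File "h.py", line 15, in proj
    k=get_calibration(c);X=np.atleast_2d(X)
ValueError: time passes only in moves, steps and waits
```

```bash
sed -i '/^from scipy.spatial/a import functools\nget_calibration=functools.cache(get_calibration)' h.py
python3 fit.py
```

```text
P1 5 [532.2 327.6] -38.1 [('wrist', 0.932), ('wrist', 0.899), ('top', 0.852), ('scene', 0.836)] -3.518
   wrist p only [531.4 328.2] -37.2 -0.947
P1 10 [532.5 327.1] -36.5 [('wrist', 0.928), ('wrist', 0.859), ('top', 0.845), ('scene', 0.887)] -3.52
   wrist p only [531.3 327.4] -37.6 -0.952
P2 5 [406.7 330.4] 7.5 [('wrist', 0.932), ('wrist', 0.881), ('scene', 0.79)] -2.603
   wrist p only [406.3 330.6] 7.7 -0.934
P2 10 [408.2 329.7] 7.7 [('wrist', 0.877), ('wrist', 0.797), ('scene', 0.755)] -2.43
   wrist p only [406.8 330.4] 8.1 -0.882
P3 5 [410.5 208.3] 27.7 [('wrist', 0.942), ('wrist', 0.884), ('scene', 0.675)] -2.502
   wrist p only [410.5 207.9] 27.5 -0.949
P3 10 [411.5 208.8] 27.3 [('wrist', 0.948), ('wrist', 0.91), ('scene', 0.788)] -2.646
   wrist p only [411.2 208.3] 27.1 -0.952
dowel [[564.  117.7  49. ]]
```

View pics/mc.png

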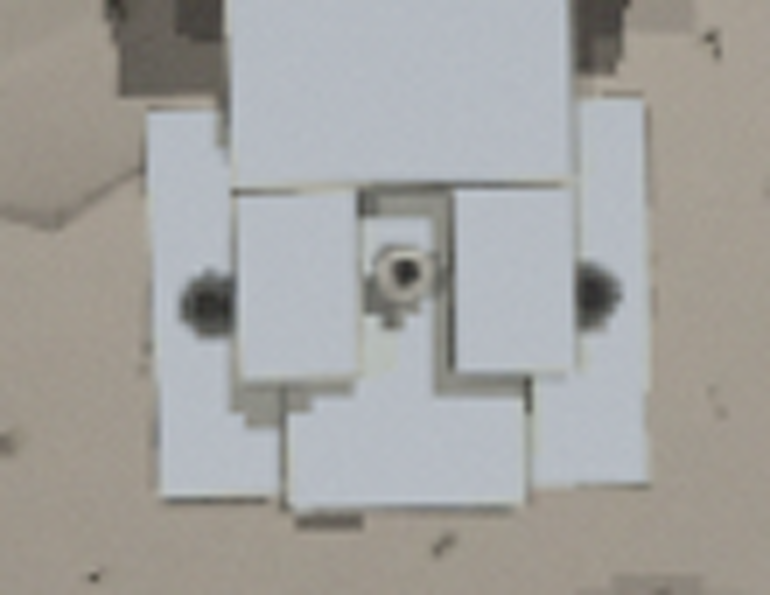

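View pics/pc.png

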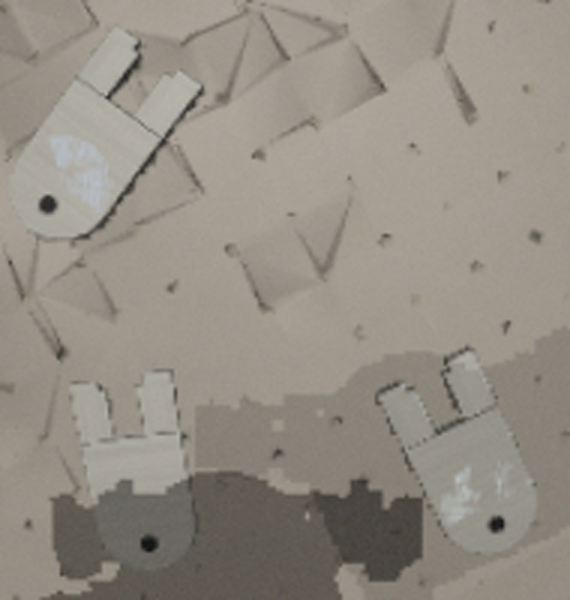

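```bash
cat >> h.py <<'E'
YAW=1.3; D=np.array([565.2,117.6]); ux=np.array([np.cos(np.radians(YAW)),np.sin(np.radians(YAW))])
def at(dx,z,dy=0): p=D+dx*ux+dy*np.array([-ux[1],ux[0]]);return (p[0],p[1],z)
def ori(y): return (180,0,(y+180+180)%360-180)
E
cat > press.py <<'E'
from h import *
import station
print(getattr(station,"grasp_offset",None))
goto(at(22,100),ori(YAW));grip(0,60);move_l(at(22,66),speed=120);wait(.2)
f0=get_obs()["wrist_force"][2];z=66;n=0
print(get_obs()["t"],f0,pose())
while z>38:
    z-=1.5;move_l(at(22,z),speed=60);o=get_obs();f=o["wrist_force"][2]-f0
    print(z,o["tcp_pos"][2].round(2),f.round(1),o["moment"].round(2).tolist())
    if f>22:break
wait(.3);o=get_obs();print(o["tcp_pos"],o["wrist_force"][2]-f0,o["t"])
im=get_image("scene");cv2.imwrite("pics/press.png",im[:,:,::-1])
move_l(at(22,75),speed=120);print(get_obs()["t"])
E
python3 press.py
```

```text
18.700000000000003
9.725 0.49242434971728183 (array([588.12886478, 118.19315289,  67.0784571 ]), array([ 1.79991978e+02,  1.10645767e-01, -1.78700780e+02]))
64.5 64.77 -0.8 [0.01, -0.05, -0.03]
63.0 62.85 0.0 [0.03, 0.02, 0.02]
61.5 61.28 -0.0 [0.02, 0.02, 0.0]
60.0 59.81 -0.8 [0.01, 0.02, 0.02]
58.5 58.3 -0.3 [0.01, 0.03, 0.03]
57.0 56.85 0.0 [0.05, -0.03, -0.02]
55.5 55.34 -0.8 [-0.04, 0.0, 0.08]
54.0 53.85 -0.3 [-0.03, -0.01, -0.02]
52.5 52.36 -0.5 [0.09, 0.0, -0.04]
51.0 50.84 -0.4 [0.0, 0.01, 0.0]
49.5 49.31 -0.3 [0.04, 0.01, -0.02]
48.0 47.83 -0.3 [-0.01, 0.02, 0.02]
46.5 46.35 -1.4 [-0.02, -0.06, 0.01]
45.0 44.82 -0.4 [0.02, 0.0, -0.0]
43.5 43.33 -1.2 [0.04, -0.01, 0.01]
42.0 41.83 -0.4 [-0.04, -0.01, 0.04]
40.5 40.36 -0.8 [0.03, -0.02, 0.01]
39.0 38.84 -0.3 [0.02, -0.0, 0.0]
37.5 37.37 -0.6 [0.03, 0.02, -0.05]
[587.23856345 118.10089316  37.56019482] -0.31706605793399356 14.775
15.2917
```

Run:
```python
from h import *
print(get_obs()["grip_width"],get_obs()["grip_force"])
a=cv2.imread("pics/press.png")[60:230,230:430];cv2.imwrite("pics/pressc.png",cv2.resize(a,None,fx=3.5,fy=3.5,interpolation=cv2.INTER_CUBIC))
```

```text
-0.11737539753786505 0.0
```

View pics/pressc.png

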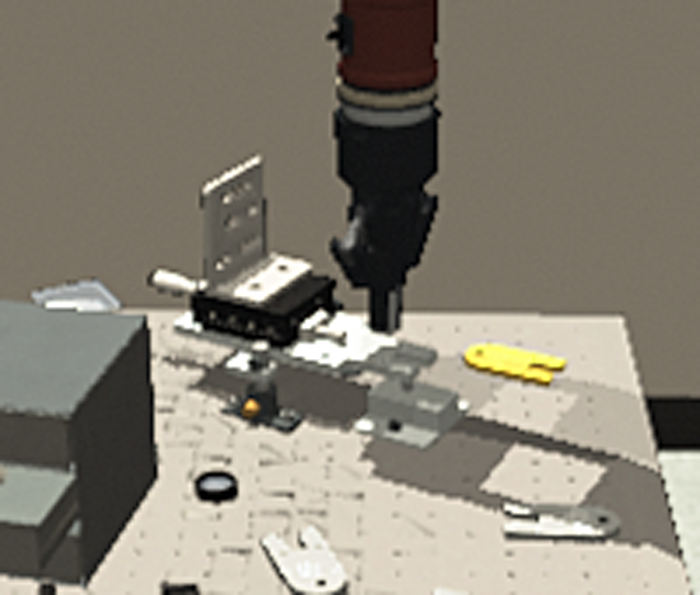

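Run:
```python
from h import *
f=lambda c,X:((proj(c,X)-[230,60])*3.5).round().tolist()
print(f("scene",[(587.2,118.1,37.6),(587.2,118.1,60),(565.2,117.6,28),(565.2,117.6,49),(543,118,28),at(-36,28,18),at(-36,28,-18),at(-14,50,23),at(-14,50,-23),at(22,50,23),at(22,50,-23)]))
print(-get_calibration("scene")["R"].T@get_calibration("scene")["t"])
```

```text
[[383.0, 373.0], [383.0, 347.0], [408.0, 391.0], [408.0, 367.0], [433.0, 398.0], [438.0, 412.0], [460.0, 393.0], [410.0, 382.0], [439.0, 358.0], [369.0, 371.0], [398.0, 348.0]]
[ -30.85549371 1180.53495268  660.69643336]
```

Run:
```python
from h import *
a=get_image("scene");pa=get_obs();move_l(at(22,45),speed=120);wait(.2)
b=get_image("scene");w=get_image("wrist");pb=get_obs();print(pa["tcp_pos"],pb["tcp_pos"],pb["wrist_force"],pb["t"],pb["joint_pos"])
p=cv2.imread("pics/press.png")
c=np.hstack([i[90:180,290:400] for i in(a[:,:,::-1],b[:,:,::-1])]);c=cv2.resize(c,(800,327),interpolation=cv2.INTER_CUBIC)
w=cv2.resize(w[:,:,::-1][150:370,80:560],(582,267))
w=np.hstack([w,np.zeros((267,218,3),np.uint8)]);cv2.imwrite("pics/cmp.png",np.vstack([c,w]))
for i in(a,b):print(np.abs(i.astype(int)[:,:,::-1]-p).sum(2)[100:160,320:360].max(1).tolist()[::3])
```

```text
[586.8677405  118.0910417   74.73150181] [587.91914613 118.15117574  45.85672041] [-0.1012614   0.37052807  0.0298439 ] 16.0417 [ 4.65996734e+00  1.89908065e+01  1.01885930e+02 -6.28617879e-04
  5.90348396e+01 -8.66402787e+01]
[332, 316, 324, 364, 346, 251, 329, 335, 365, 341, 339, 333, 331, 314, 254, 308, 279, 682, 584, 281]
[211, 191, 140, 353, 287, 262, 289, 394, 284, 287, 317, 304, 282, 294, 219, 156, 245, 300, 606, 13]
```

View pics/cmp.png

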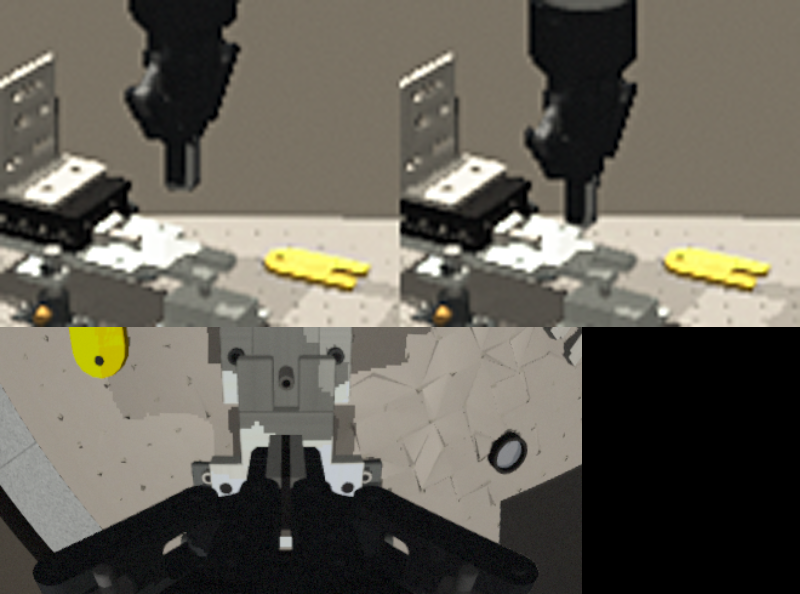

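The tip appears about 36 mm above the reported TCP in both the scene and wrist views. I'll press on by feel instead.

```bash
cat > press2.py <<'E'
from h import *
f0=get_obs()["wrist_force"][2];z=34;move_l(at(22,z),speed=80)
while z>-5:
    z-=1.;move_l(at(22,z),speed=60);o=get_obs();f=o["wrist_force"][2]-f0
    print(z,o["tcp_pos"][2].round(2),f.round(1),np.round(o["wrist_force"][:2],1),end="; ")
    if f>25:break
wait(.3);o=get_obs();print(o["tcp_pos"],o["wrist_force"]-[0,0,f0],o["t"],o["moment"])
im=get_image("scene");cv2.imwrite("pics/press2.png",im[:,:,::-1])
E
python3 press2.py
```

```text
33.0 33.02 -0.3 [-0.3 -0.2]; 32.0 32.06 -0.2 [0.1 0.2]; 31.0 30.92 0.1 [-0.1 -1.1]; 30.0 29.87 -0.1 [0.4 0.2]; 29.0 28.92 0.8 [ 0.1 -0.9]; 28.0 27.86 -0.1 [-0.7  0.5]; 27.0 26.89 -0.2 [-0.4  0.7]; 26.0 25.89 -1.1 [ 0.3 -0.8]; 25.0 24.89 -0.3 [-0.4  0. ]; 24.0 23.88 0.1 [0.1 0.2]; 23.0 22.89 0.2 [ 0.9 -0. ]; 22.0 22.2 1.3 [0.2 0.1]; 21.0 21.43 4.0 [-1.3  0. ]; 20.0 20.12 3.2 [-1.   0.1]; 19.0 18.94 3.5 [-1.1 -0.4]; 18.0 17.92 2.6 [-0.1  1. ]; 17.0 16.94 3.7 [-0.2 -0.5]; 16.0 15.92 3.0 [0.1 0. ]; 15.0 14.95 3.0 [-1.6 -0.1]; 14.0 13.96 2.2 [0.1 0.5]; 13.0 12.97 3.6 [0.4 0.2]; 12.0 12.0 3.4 [0.6 0.4]; 11.0 11.03 3.2 [1.4 0. ]; 10.0 10.08 2.9 [2.2 0.1]; 9.0 9.86 6.7 [0.2 0. ]; 8.0 9.73 11.3 [-2.9 -0.1]; 7.0 9.6 16.3 [-4.6 -0.7]; 6.0 9.5 20.5 [-5.4 -1.3]; 5.0 9.4 24.6 [-8.  -1.7]; 4.0 9.32 29.2 [-9.9 -1.3]; [587.75881131 118.1456279    9.32482494] [-10.73884265  -1.17276674  28.4604787 ] 24.125 [-0.17792214  1.58245125 -0.02245261]
```

Contact came at TCP z≈22 and landing at ≈10, a 12 mm drop at the finger. That gives a gap of about 18–20.5 mm, so the stack is thick + thin (15 mm). Next I'll take the thin plate (P2), feeling for the table on the way down.

```bash
cat >> h.py <<'E'
def pick(P,yaw,zfast,w=48,step=2.0):
    u=np.array([np.cos(np.radians(yaw)),np.sin(np.radians(yaw))]);g=np.array(P)-34*u
    goto((*g,zfast+25),ori(yaw));grip(w,40);z=zfast;move_l((*g,z),speed=120)
    f0=get_obs()["wrist_force"][2]
    while z>-60:
        z-=step;move_l((*g,z),speed=60);o=get_obs();f=o["wrist_force"][2]-f0;print(z,round(o["tcp_pos"][2],2),round(f,1),end="; ")
        if f>5:break
    zt=o["tcp_pos"][2]+o["wrist_force"][2]*0
    return g,zt
E
cat > p2.py <<'E'
from h import *
move_l(at(22,55),speed=200)
g,zt=pick((406.5,330.5),7.6,-26)
move_l((*g,zt+1.5),speed=60);grip(30,40);o=get_obs();print("\n",zt,o["tcp_pos"],o["grip_width"],o["grip_force"],o["t"])
E
python3 p2.py
```

```text
-28.0 -27.52 0.1; -30.0 -29.94 0.6; -32.0 -32.17 0.1; -34.0 -34.21 0.6; -36.0 -36.21 -1.1; -38.0 -37.55 3.8; -40.0 -37.63 18.8; 
 -37.63013330646435 [372.88877406 326.11745744 -36.04264366] 38.33033455108465 42.96459146246374 28.8667
```

```bash
cat >> h.py <<'E'
def insert(g,zg,zb,clear=1.5,over=2):
    move_l((*g,zg+zb+8),speed=200)
    goto(at(-34-72,zg+zb+clear+4),ori(YAW));move_l(at(-34-60,zg+zb+clear),speed=120)
    move_l(at(-34-22,zg+zb+clear),speed=150);o=get_obs();f0=o["wrist_force"].copy();print("entry",o["tcp_pos"].round(1),o["t"])
    for d in(-14,-8,-4,-2,-1,0,1,2,3,4,5):
        move_l(at(-34+d,zg+zb+clear),speed=60);o=get_obs();f=o["wrist_force"]-f0;a=(o["tcp_pos"][:2]-D)@ux+34
        print(d,a.round(2),f.round(1),end="; ")
        if f[:2]@ux<-8:break
    print("home",o["tcp_pos"].round(1),o["grip_width"],o["t"]);return -34+d
E
cat > i2.py <<'E'
from h import *
q=get_obs()["tcp_pos"]
d=insert(q[:2],q[2],28)
E
python3 i2.py
```

```text
entry [508.7 116.7  -6.5] 30.7667
-14 -14.28 [0.2 0.7 0.5]; -8 -7.52 [-1.1  1.1 -1.3]; -4 -3.63 [-0.3  0.7 -0.5]; -2 -1.9 [0.4 0.4 0.1]; -1 -0.94 [-1.2  0.9 -0.2]; 0 -0.58 [-2.6  0.7 -0.7]; 1 -0.5 [-3.8  0.5  2.1]; 2 -0.45 [-7.2  1.   2.3]; 3 -0.43 [-8.8 -0.1  3.2]; home [530.8 116.8  -7.5] 38.61808041892739 33.05
```

```bash
cat > p3.py <<'E'
from h import *
q=get_obs()["tcp_pos"]
move_l(at(-33,q[2]-1.2),speed=60);grip(50);move_l(at(-36,35),speed=200)
g,zt=pick((411.3,208.4),27.2,-33)
move_l((*g,zt+2.2),speed=60);grip(30,40);o=get_obs();print("\n",zt,o["tcp_pos"],o["grip_width"],o["grip_force"],o["t"])
E
python3 p3.py
```

```text
-35.0 -34.52 -0.0; -37.0 -36.93 -0.5; -39.0 -37.6 12.5; 
 -37.60389107803818 [381.28211512 192.95492028 -35.22721118] 38.53865538767182 40.553361028432846 36.475
```

```bash
cat > i3.py <<'E'
from h import *
q=get_obs()["tcp_pos"]
d=insert(q[:2],q[2],33,clear=1.2)
E
python3 i3.py
```

```text
entry [508.5 116.7  -1.1] 38.0083
-14 -14.18 [-0.2  0.1 -0. ]; -8 -7.48 [-0.1  0.4 -1.3]; -4 -3.64 [ 0.1 -0.8 -1.3]; -2 -1.87 [ 0.6  0.2 -0.8]; -1 -0.93 [ 0.9  0.8 -0.4]; 0 -0.29 [-0.1 -0.4 -0.7]; 1 -0.22 [-2.6  0.6  1. ]; 2 -0.26 [-6.2 -0.3  2. ]; 3 -0.3 [-7.6  0.2  4.1]; 4 -0.31 [-9.8 -0.   7.3]; home [530.9 116.8  -1.8] 38.70967942360895 40.5417
```

```bash
cat > f.py <<'E'
from h import *
q=get_obs()["tcp_pos"]
move_l(at(-33,q[2]-1.0),speed=60);grip(52);move_l(at(-36,45),speed=200)
move_l(at(22,70),speed=200);grip(0,60)
f0=get_obs()["wrist_force"][2];move_l(at(22,26),speed=120);z=26
while z>-2:
    z-=1.;move_l(at(22,z),speed=60);o=get_obs();f=o["wrist_force"][2]-f0
    print(z,o["tcp_pos"][2].round(2),f.round(1),end="; ")
    if f>20:break
wait(.2);o=get_obs();print(o["tcp_pos"],o["wrist_force"]-[0,0,f0],o["t"])
a=get_image("scene")[120:220,300:420,::-1];b=get_image("wrist")[130:260,220:420,::-1]
cv2.imwrite("pics/fin.png",np.hstack([cv2.resize(a,(360,300),interpolation=cv2.INTER_CUBIC),cv2.resize(b,(440,300),interpolation=cv2.INTER_CUBIC)]))
E
python3 f.py
```

```text
25.0 25.86 0.4; 24.0 24.13 0.0; 23.0 22.87 -0.2; 22.0 22.17 1.4; 21.0 21.39 3.9; 20.0 20.08 4.0; 19.0 19.52 5.9; 18.0 19.41 11.4; 17.0 19.38 15.8; 16.0 19.3 19.8; 15.0 19.23 24.1; [587.37029751 118.12845128  19.23996082] [-10.86043898  -1.91056623  24.56998084] 45.9417
```

View pics/fin.png

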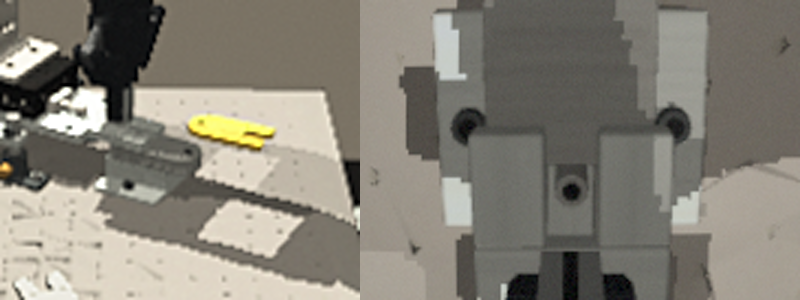

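The picture shows both plates lying under the foot with the dowel at the slot end, and the fingers pressing the foot with about 25 N. The remaining gap is about 4 mm, less than the thin plate, so I'm handing the job in.

```bash
python3 -c "
from station import *
print(sign_off(),get_obs()['t'])"
```

```text
the job is handed in; nothing more can be done
the job is handed in; nothing more can be done
```

I handed in the job at about 46 s: the thin plate and one thick plate are fully home under the foot, and the fingers are still pressing it down with about 25 N. The gap is about 19 mm by feel, so about 4 mm is left over the 15 mm stack, less than the thin plate, and the sign-off gave no verdict.

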